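# Walk the transformer round to face the lead batten

### The arm

A 6-joint arm with a two-finger parallel gripper is mounted at the origin on the work surface. World frame = base frame: x ahead of the robot, y to its left, z up, the work surface at z = 0. Lengths are in m, angles in rad, forces in N, time in s.
With the tool pointing down it reaches from about 0.35 to 0.975 m from the base axis. Payload 4.9 kg.
Tool frame: the origin (TCP) lies at the very end of the fingers, on their centre line; the grasp point (between the pads) lies 19 mm behind it; x points along the fingers, y is the direction in which the jaws open and shut, and the axes are right-handed (so a half turn about x gives the same grasp; the last joint's range is limited). The gripper opens to 85 mm and grips with 20 to 120 N. Pads are 22 mm wide; open, the fingers measure 114 mm over their backs; the gripper's body (76 mm by 85 mm) begins 54 mm behind the grasp point. The pads swing forward as they close: fully open they stand 13 mm farther back than shut.
Start: joints at [-0.119, 0.053, 1.613, -0, 1.476, -0.119], TCP at [0.625, 0, 0.231] pointing down, gripper open.
Joint ranges: [-3.01, 3.01], [-1.01, 2.22], [0.06, 2.58], [-1.02, 4.17], [0.09, 2.62], [-3.14, 3.14]. Speed limits (rad/s): [2.57, 2.57, 3.14, 3.14, 3.14, 3.14].

### API

Orientations are given as a rotation vector (axis times angle).
In Python, from station import ctrl, get_image, calibration, finish_job, search_frame, cut_out, mark_of gives the robot as it stands. The module is installed in compiled form; this text tells all that it offers.
- The arm moves only by the tool arm_command, never from a script. Its argument "plan" is a list that holds one entry, the list of rows, each a list of 7 numbers: the shift along the tool's x, y, z in m, then the turn, a rotation vector about the tool's x, y, z in degrees, then the finger opening in m, from 0 to 0.0854. A call has 1 to 20 rows; each row shifts and turns the pose as measured when the row begins, along the tool's axes as they then stand; what a row does not reach is not made up. A row lasts 1/12 s, in which the tool goes at most 41.7 mm and 7.16 degrees, less where a joint would pass 70% of its speed; a pose out of reach is approached as far as the arm can. A call with a gripper value outside its range is refused whole. The fingers move at their own pace and stop on an object; "squeeze" is the grip in N (left out, the last holds). Time passes only in rows, so rows that do not move let the fingers close. It gives the time, the measured TCP pose, the force and the opening at its end, in the units of the state.
- ctrl.get_obs(): the state, without advancing time (a new reading comes with each control period).
- get_image(name): name is "scene" or "side" or "wrist"; returns the picture (400x640x3 uint8, red, green, blue); there is no depth.
- calibration(name): a dict with "fx", "fy", "cx", "cy" (pixels), "cam_to_world" (4x4, takes a point from camera to world coordinates); the wrist camera has in their place "hand_eye" (4x4, takes a point from camera to tool coordinates, whose origin is the TCP and whose axes are the tool frame's). Camera axes: x right, y down, z forward; pixel columns grow to the right and rows downward; lengths in m; the calibration is good to about 2 mm. A picture is of the moment at which its call begins: read the wrist's pose just before it. calibration takes no time and is no camera call.
- finish_job(): hands the job in, once; it reports no verdict.
Trained networks look in the newest picture that a camera, given by its name, has taken for a name from the list of things; names that differ only in an ending like _2 or _b are one class to them, and where a whole thing is asked for, a point or a joint stands for the part that bears it (a point fixed in the world has none). Each returns a list of dicts, best first, with "conf" (0 to 1); they miss things now and then, are a little off and sometimes report something else, mostly with a low value. They report only what shows in the picture. A call takes as long as a camera call. They do not tell look-alikes from the thing itself.
- search_frame(camera, thing): "at" ([x, y, z] in m, in the coordinates of the camera as it stood for that picture, good to about 4 mm: the middle of the surface that is visible of it).
- cut_out(camera, thing): "mask" (400x640 bool, what is visible of it).
- mark_of(camera, thing): "at" ([x, y, z] in m, in the coordinates of the camera as it stood for that picture, good to about 4 mm: a listed point, or the origin of a listed thing).
The state is a dict: "t": time; "q": joint angles; "dq": joint speeds; "effort": joint torques, N m; "tool_pos": TCP position; "tool_rot": TCP orientation; "contact_force": force on the tool from outside, world axes, zero at the start; "wrist_torque": the same for the moment, N m; "opening": finger opening in m.
Only numpy, scipy, OpenCV 4.12 (cv2) and the standard library are available. Lean on these libraries where they do the work, as an engineer would, in place of code of your own. Each camera call takes 0.05 s, during which the arm holds its last target. There are 200 camera calls.

### The job

Walk the heavy transformer round on its cork mat until its terminal side squarely faces the wooden batten that holds the pegs: push with a fingertip against the terminal side first, near its corner nearest the batten, then against the back near the diagonally opposite corner, and repeat as needed. Keep its whole foot on the mat throughout, never lift or tip it, and leave it standing there. Leave the bolt, the spool and the radio where they are.

Things in the scene. Friction and masses are not known exactly. Their poses are not given: they have to be found in the camera images.
- transformer: Loose grey block 84 (its x) by 110 (its y) by 62 mm high, 1.3 to 1.9 kg; sliding it takes 6 to 14 N, turning it from a corner 4 to 10 N. Origin: centre of its underside; z up. Its +x side is the terminal side, its -x side the plain back. At the start its +x points along the mat's +x within 30 degrees, so it must turn 60 to 120 degrees, left or right as the batten lies.
- terminals (a point): Middle of the terminal board's outer face, (47, 0, 55) mm in the transformer's frame. The board is black, 50 mm wide, with four brass screws on its top and on its face; it stands 5 mm proud of the +x side over the top 20 mm (7 mm at the screws) and 8 mm above the top. The side is plain within 30 mm of each corner.
- corner_tl (a point): Foot corner of the transformer at the terminal side, its +y end: (42, 55, 0) mm in its frame. Pushing square to a long side, 12 mm in from a corner, turns the block about 1 rad per 75 mm of travel and slides it some way along too.
- corner_tr (a point): Foot corner at the terminal side, -y end: (42, -55, 0) mm.
- corner_bl (a point): Foot corner at the back, +y end: (-42, 55, 0) mm.
- corner_br (a point): Foot corner at the back, -y end: (-42, -55, 0) mm.
- mat: Square cork mat, 220 by 220 mm, 4 mm thick, fixed to the bench; the transformer stands on it. Origin: centre of its underside, on the bench. Its axes are along its edges; its +x points away from the robot within 20 degrees.
- batten: Wooden batten 190 mm long (its x), 24 mm wide (its y), 25 mm high, with seven wooden pegs standing on it, up to 57 mm above the bench. Fixed. Origin: centre of its underside. Parallel to the mat's x axis, its centre line 150 mm from the mat's centre on the mat's +y or -y side: this varies. The transformer's +x must end pointing at it, square to its length.
- tray: Grey plastic tray of washers, 190 by 50 mm, 22 mm high, fixed, on the mat's side opposite the batten (centre 150 mm from the mat's centre). Not used. Origin: centre of its underside.
- bolt: Steel bolt standing on its head (30 mm across, 55 mm high), loose, about 170 mm from the mat's centre on its far or near (x) side. Leave alone. Origin: centre of its underside.
- spool: White spool, 48 mm across, 38 mm high, standing loose about 170 mm from the mat's centre on the x side opposite the bolt. Leave alone. Origin: centre of its underside.
- radio: Red portable radio 70 by 190 by 110 mm (130 mm with its handle), standing loose to the robot's left, clear of the work. Leave alone. Origin: centre of its underside.
There are look-alikes about, which are no part of the job. Several things have the shape of the batten; the one meant has the colours described above.

How it is judged:
By the outcome, as a careful person would: the job done as asked, in the order asked, and still so for the second after the job is handed in, with the robot touching nothing.
It also fails if it takes over 61 s, if anything falls off the work surface, if the arm or the gripper's body presses on something with over 40 N, if the wrist force passes 120 N, or if a joint passes its speed limit or range.

## Working session

There is one attempt and no reset: what is moved stays moved. The work goes in short steps, Python scripts to look and compute and a tool call to move; the robot and the scene stay as the last step left them, time stands still between calls to the robot, and variables do not carry over. Pictures are saved under pics/ and viewed, about 8 in all and at most 12, crops included, and the job is handed in when it is done.

Besides the shell and the picture viewer there is one more tool, called after "Call:" in YAML: its name, and indented under it one key for each argument. arm_command: Moves the arm, as the interface text tells. Its arguments: {"type":"object","properties":{"plan":{"type":"array","items":{"type":"array","items":{"type":"array","items":{"type":"number"}}}},"squeeze":{"type":"number"}},"required":["plan"]}

```bash
mkdir -p pics; cat > h.py <<'E'
import numpy as np, cv2
from scipy.spatial.transform import Rotation as R
from station import *
def c2w(cam):
    c=calibration(cam)
    if cam!='wrist': return np.array(c['cam_to_world'])
    o=ctrl.get_obs(); T=np.eye(4); T[:3,:3]=R.from_rotvec(o['tool_rot']).as_matrix(); T[:3,3]=o['tool_pos']
    return T@np.array(c['hand_eye'])
def save(cam,name):
    im=get_image(cam); cv2.imwrite('pics/'+name,im[:,:,::-1]); return im
def find(cam,th,f=mark_of,n=3):
    T=c2w(cam); c=calibration(cam); out=[]
    for d in f(cam,th)[:n]:
        a=np.array(d['at']); w=T@np.r_[a,1]
        px=(c['fx']*a[0]/a[2]+c['cx'],c['fy']*a[1]/a[2]+c['cy'])
        out.append((w[:3],d['conf'],px)); print(cam,th,np.round(w[:3],4),round(d['conf'],2),np.round(px))
    return out
E
python3 - <<'E'
from h import *
a=save('scene','s1.png'); b=save('side','d1.png')
for t in ['transformer','mat','batten','tray','bolt','spool','radio','terminals','corner_tl','corner_tr','corner_bl','corner_br']: find('scene',t)
for t in ['transformer','batten','terminals']: find('side',t)
o=ctrl.get_obs(); print(o['t'],o['tool_pos'],o['tool_rot'],o['opening'])
print(R.from_rotvec(o['tool_rot']).as_matrix().round(3))
E
```

```text
scene transformer [0.5555 0.0885 0.0032] 0.55 [306. 218.]
scene mat [5.50e-01 9.51e-02 3.00e-04] 0.91 [308. 217.]
scene batten [ 0.477  -0.2268  0.0013] 0.75 [174. 198.]
scene batten [ 5.987e-01 -4.990e-02  5.000e-04] 0.57 [244. 236.]
scene tray [ 0.5083  0.2398 -0.0009] 0.78 [370. 202.]
scene bolt [ 0.7075  0.1618 -0.0041] 0.74 [341. 274.]
scene spool [ 0.379   0.0832 -0.0008] 0.96 [303. 167.]
scene spool [0.5566 0.0916 0.0026] 0.17 [307. 219.]
scene radio [ 0.5191  0.4468 -0.0031] 0.97 [458. 203.]
scene terminals [0.5948 0.0831 0.0585] 0.58 [302. 215.]
scene corner_tl [0.6064 0.1351 0.0054] 0.59 [327. 234.]
scene corner_tr [0.5866 0.0298 0.0047] 0.84 [280. 229.]
scene corner_bl [5.205e-01 1.543e-01 2.000e-04] 0.58 [334. 207.]
side transformer [0.5535 0.0925 0.005 ] 0.58 [307. 225.]
side transformer [0.3815 0.0768 0.0026] 0.31 [245. 237.]
side batten [ 0.4756 -0.2291 -0.0012] 0.85 [296. 331.]
side terminals [0.5982 0.0836 0.0557] 0.97 [324. 212.]
side terminals [7.052e-01 1.572e-01 5.000e-04] 0.43 [355. 204.]
0.85 [ 6.24972842e-01 -1.50345748e-05  2.31330373e-01] [ 1.20918327  1.20914235 -1.20920681] 0.08569999825942168
[[ 0.  1. -0.]
 [-0. -0. -1.]
 [-1.  0.  0.]]
```

View pics/s1.png

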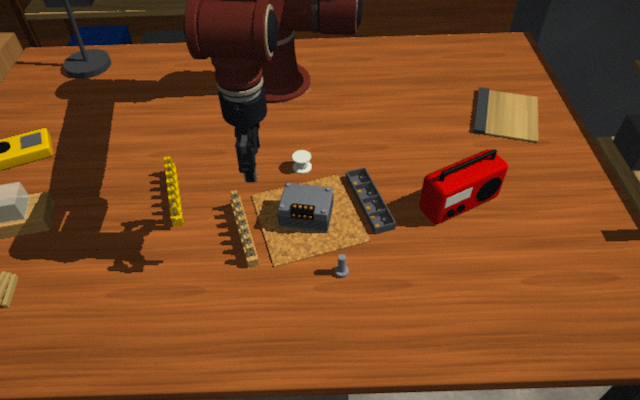

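View pics/d1.png

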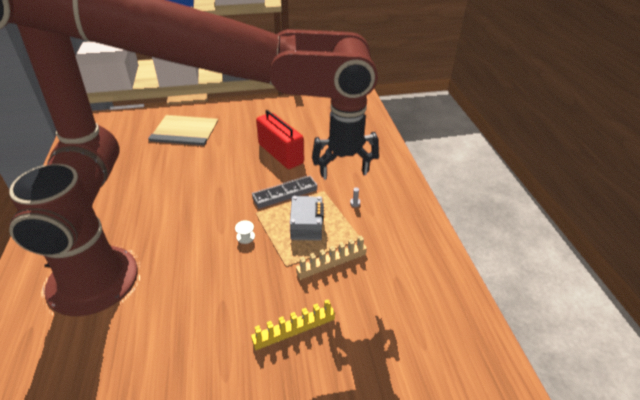

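The scene picture shows two batten-shaped things. One is yellow, at about px (174,195); the other is natural wood with wooden pegs, beside the mat at about px (244,228). The wooden one fits the description in both colour and position: it runs along the mat edge, on the side opposite the tray at (370,202). So the block has to turn clockwise, and tr is the corner nearest the batten. I'll confirm this from the wrist camera.

```bash
python3 - <<'E'
from h import *
c=calibration('wrist');print(np.round(c['hand_eye'],3),c['fx'])
im=cv2.imread('pics/s1.png')[130:290,140:400]; cv2.imwrite('pics/s1c.png',cv2.resize(im,None,fx=3,fy=3,interpolation=cv2.INTER_CUBIC))
E
```

```text
[[-0.    -0.305  0.952 -0.141]
 [ 1.     0.001  0.001  0.   ]
 [-0.001  0.952  0.305 -0.078]
 [ 0.     0.     0.     1.   ]] 309.25322475407916
```

Call:
arm_command:
  plan:
    - [[-0.025,-0.012,-0.015,0,0,0,0],[-0.025,-0.012,-0.015,0,0,0,0],[-0.025,-0.012,-0.015,0,0,0,0],[-0.025,-0.012,-0.015,0,0,0,0],[-0.025,-0.012,-0.015,0,0,0,0],[-0.025,-0.012,-0.015,0,0,0,0],[0,0,0,0,0,0,0],[0,0,0,0,0,0,0]]
  squeeze: 60

```text
t: 1.52
tool_pos: [0.549, 0.0932, 0.3858]
tool_rot: [1.21, 1.213, -1.214]
contact_force: [0.2, -0.0, -0.5]
opening: -0.0004
```

View pics/s1c.png

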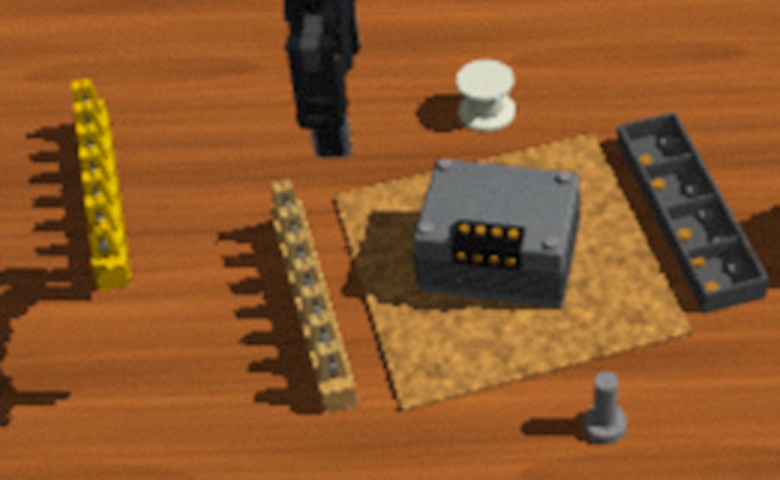

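The enlarged crop confirms it: the wooden batten, at crop (315,300), lies along the mat. The yellow look-alike at (105,180) stands away from it. The terminal board faces the far side (+x).

```bash
cat >> h.py <<'E'
from scipy.optimize import minimize
def box(x0,x1,y0,y1,z0,z1): return np.array([[x,y,z] for x in(x0,x1) for y in(y0,y1) for z in(z0,z1)])/1000.
BLK=[box(-42,42,-55,55,4,66),box(30,47,-25,25,50,74)]
MAT=[box(-110,110,-110,110,0,4)]; BAT=[box(-95,95,-12,12,0,25)]
def render(parts,p,T,c,s=4):
    m=np.zeros((400*2,640*2),np.uint8)
    Rz=R.from_euler('z',p[2]).as_matrix(); Ti=np.linalg.inv(T)
    for P in parts:
        w=P@Rz.T+[p[0],p[1],0]; q=w@Ti[:3,:3].T+Ti[:3,3]
        uv=np.c_[c['fx']*q[:,0]/q[:,2]+c['cx'],c['fy']*q[:,1]/q[:,2]+c['cy']]*2+.5
        h=cv2.convexHull(np.round(uv*16).astype(np.int32)); cv2.fillConvexPoly(m,h,255,shift=4)
    return cv2.resize(m,(640,400),interpolation=cv2.INTER_AREA)/255.
def fit(cam,mask,parts,p0,ignore=None):
    T=c2w(cam); c=calibration(cam); M=mask.astype(float)
    def cost(v):
        r=render(parts,[v[0]/100,v[1]/100,v[2]/10],T,c); d=np.abs(r-M)
        if ignore is not None: d=d[~ignore]
        return d.sum()
    v=np.array(p0)*[100,100,10]
    for k in range(2):
        s=minimize(cost,v,method='Nelder-Mead',options=dict(initial_simplex=np.vstack([v,v+[1,0,0],v+[0,1,0],v+[0,0,1.5]]),xatol=.005,fatol=.3)); v=s.x
    return v/[100,100,10], s.fun, M.sum()
# block pose in the mat frame; p=(x,y,yaw) world
def rel(p,m):
    a=m[2]; d=np.array(p[:2])-m[:2]; return np.r_[np.cos(a)*d[0]+np.sin(a)*d[1],-np.sin(a)*d[0]+np.cos(a)*d[1],np.degrees(p[2]-a)]
def look(name,p0,cam='wrist',mat=None):
    im=save(cam,name); 
    r=cut_out(cam,'transformer'); m=[d for d in r if d['conf']>.3][0]['mask']
    p,e,n=fit(cam,m,BLK,p0); print(cam,'block',np.round(p,4),np.degrees(p[2]).round(1),'err',round(e),round(n))
    if mat is not None: print('in mat frame: m,m,deg',np.round(rel(p,mat),4))
    return im,p,m
def pt(p,x,y):
    c,s=np.cos(p[2]),np.sin(p[2]); return np.array([p[0]+c*x-s*y,p[1]+s*x+c*y])
E
python3 - <<'E'
from h import *
im,p,m=look('w1.png',[.555,.09,-.18])
ig=cv2.dilate(m.astype(np.uint8),np.ones((5,5)))>0
for d in cut_out('wrist','mat')[:1]:
    print('mat',fit('wrist',d['mask'],MAT,[.55,.095,.3],ig))
find('wrist','mat'); find('wrist','transformer')
for t in ['terminals','corner_tl','corner_tr','corner_bl','corner_br','batten']: find('wrist',t,n=2)
print(ctrl.get_obs()['t'])
E
```

```text
wrist block [ 0.5503  0.092  -0.1949] -11.2 err 209 4218
mat (array([0.54971618, 0.09449726, 0.28544203]), np.float64(483.8196078431372), np.float64(12723.0))
wrist transformer [ 0.5511  0.0931 -0.001 ] 0.74 [323. 150.]
wrist terminals [0.5976 0.0811 0.0556] 0.8 [353. 163.]
wrist corner_tl [ 0.509   0.237  -0.0025] 0.72 [296.  57.]
wrist corner_tl [ 0.6034  0.1364 -0.0017] 0.71 [355. 124.]
wrist corner_bl [0.5167 0.1528 0.0009] 0.85 [302. 114.]
wrist corner_bl [ 0.5895 -0.0516 -0.0051] 0.19 [344. 228.]
wrist corner_br [0.5953 0.0825 0.0574] 0.36 [352. 163.]
wrist batten [ 0.589  -0.0495 -0.0015] 0.6 [343. 228.]
2.0667
```

View pics/w1.png

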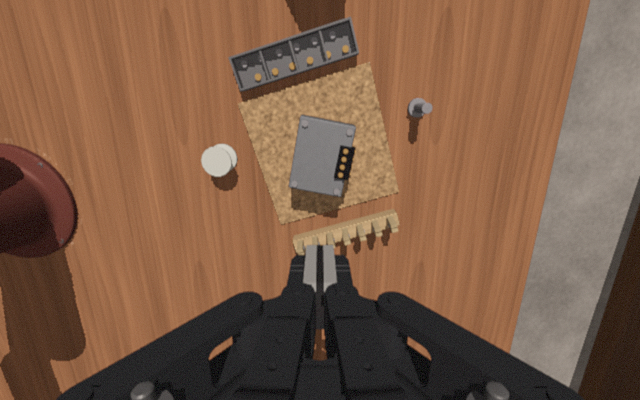

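Call:
arm_command:
  plan:
    - [[0.02,0,0,-7.1,0,0,0],[0.02,0,0,-7.1,0,0,0],[0.02,0,0,-7.1,0,0,0],[0.02,0,0,-7.1,0,0,0],[0.02,0,0,-7.1,0,0,0],[0.02,0,0,-7.1,0,0,0],[0.02,0,0,-7.1,0,0,0],[0.02,0,0,-7.1,0,0,0],[0.02,0,0,-7.1,0,0,0],[0.02,0,0,-7.1,0,0,0],[0.02,0,0,-7.1,0,0,0],[0,0,0,0,0,0,0]]

```text
t: 3.07
tool_pos: [0.5491, 0.0918, 0.1559]
tool_rot: [0.153, 1.57, -0.15]
contact_force: [-1.3, -0.2, 0.3]
opening: 0.0002
```

```bash
cat >> h.py <<'E'
MATP=np.array([.5497,.0945,.2854])
def tool(): 
    o=ctrl.get_obs(); return np.array(o['tool_pos']),R.from_rotvec(o['tool_rot']).as_matrix(),o
def goto(p,x,y,z,yaw=None):
    "shift in tool axes to block-frame point (x,y) at height z; turn about tool x so that tool z lies at yaw"
    t,M,o=tool(); w=np.r_[pt(p,x,y),z]; yaw=p[2] if yaw is None else yaw
    d=M.T@(w-t); now=np.arctan2(M[1,2],M[0,2]); t_=(yaw-now+np.pi)%(2*np.pi)-np.pi
    print('target',w.round(4),'tool shift',d.round(4),'turn x deg',-np.degrees(t_).round(1),'tilt',M[2].round(3),'t',round(o['t'],2))
E
python3 - <<'E'
from h import *
p=[.5503,.092,-.1949]
goto(p,85,-43,.1); p=np.array(p)
goto(p,.085,-.043,.1)
E
```

```text
target [ 75.6133 -58.5557   0.1   ] tool shift [ -0.3589 -43.1953  84.9012] turn x deg 0.1 tilt [-1.     0.001 -0.004] t 3.07
target [0.6254 0.0334 0.1   ] tool shift [ 0.0555 -0.0429  0.0863] turn x deg 0.1 tilt [-1.     0.001 -0.004] t 3.07
```

Call:
arm_command:
  plan:
    - [[0,-0.011,0.0216,0,0,0,0],[0,-0.011,0.0216,0,0,0,0],[0,-0.011,0.0216,0,0,0,0],[0,-0.011,0.0216,0,0,0,0],[0.025,0,0,0,0,0,0],[0.025,0,0,0,0,0,0],[0.025,0,0,0,0,0,0],[0.025,0,0,0,0,0,0],[0.018,0,0,0,0,0,0],[0.015,0,0,0,0,0,0],[0,0,0,0,0,0,0]]

```text
t: 3.98
tool_pos: [0.6377, 0.0274, 0.0307]
tool_rot: [0.182, 1.551, -0.179]
contact_force: [-1.1, 0.5, -0.7]
opening: -0.0001
```

```bash
python3 - <<'E'
from h import *
p=np.array([.5503,.092,-.1949])
goto(p,.060,-.043,.02)
im,q,m=look('w2.png',p,mat=MATP)
E
```

```text
target [0.6008 0.0382 0.02  ] tool shift [ 0.0103  0.002  -0.0385] turn x deg -2.0 tilt [-1.     0.003  0.011] t 3.98
wrist block [ 0.5505  0.0915 -0.1882] -10.8 err 784 56277
in mat frame: m,m,deg [-1.00000e-04 -3.20000e-03 -2.71329e+01]
```

View pics/w2.png

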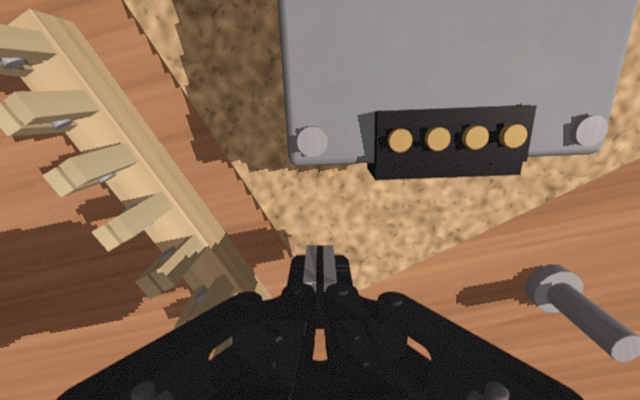

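Call:
arm_command:
  plan:
    - [[0.01,0.001,-0.005,1,0,0,0],[0,0.001,-0.01,0,0,0,0],[0,0,-0.01,0,0,0,0],[0,0,-0.008,0,0,0,0],[0,0,-0.004,0,0,0,0],[0,0,-0.003,0,0,0,0],[0,0,-0.003,0,0,0,0],[0,0,0,0,0,0,0]]

```text
t: 4.75
tool_pos: [0.5991, 0.0415, 0.031]
tool_rot: [0.199, 1.532, -0.193]
contact_force: [0.3, -0.1, -0.1]
opening: 0.0003
```

```bash
python3 - <<'E'
from h import *
p=np.array([.5505,.0915,-.1882])
goto(p,.053,-.043,.02)
im,q,m=look('w3.png',p,mat=MATP)
E
```

```text
target [0.5945 0.0393 0.02  ] tool shift [ 0.0108 -0.0033 -0.0042] turn x deg -3.6 tilt [-1.     0.007  0.029] t 4.75
wrist block [ 0.5508  0.0907 -0.1917] -11.0 err 5800 78677
in mat frame: m,m,deg [-0.00000e+00 -4.00000e-03 -2.73382e+01]
```

Call:
arm_command:
  plan:
    - [[0.006,-0.002,0.002,0,1.5,0,0],[0.006,-0.001,0,0,0.5,0,0],[0.004,0,0,0,0,0,0],[0,0,-0.003,0,0,0,0],[0,0,-0.003,0,0,0,0],[0,0,-0.004,0,0,0,0],[0,0,-0.004,1,0,0,0],[0,0,-0.004,2,0,0,0],[0,0,-0.004,2,0,0,0],[0,0,-0.004,2,0,0,0]]

```text
t: 5.68
tool_pos: [0.5869, 0.0411, 0.019]
tool_rot: [0.303, 1.525, -0.293]
contact_force: [4.1, -3.9, -1.8]
opening: -0.0
```

```bash
python3 - <<'E'
from h import *
p=np.array([.5505,.0915,-.25])
im,q,m=look('w4.png',p,mat=MATP)
goto(q,.053,-.043,.02)
E
```

```text
wrist block [ 0.5384  0.0932 -0.1912] -11.0 err 7496 96734
in mat frame: m,m,deg [-1.12000e-02  2.00000e-03 -2.73096e+01]
target [0.5823 0.0409 0.02  ] tool shift [-0.0012 -0.0021 -0.0036] turn x deg -10.8 tilt [-1.     0.011  0.022] t 5.78
```

```bash
python3 - <<'E'
from h import *
p=np.array([.545,.0915,-.25])
for cam in ['side','scene']:
    im,q,m=look(cam+'4.png',p,cam=cam,mat=MATP)
    goto(q,.053,-.043,.02)
a=cv2.imread('pics/side4.png')[150:280,230:400]; b=cv2.imread('pics/scene4.png')[150:280,220:390]
cv2.imwrite('pics/c4.png',np.hstack([cv2.resize(x,(400,306)) for x in(a,b)]))
E
```

```text
side block [ 0.5386  0.0926 -0.1821] -10.4 err 261 1224
in mat frame: m,m,deg [-1.1200e-02  1.3000e-03 -2.6785e+01]
target [0.5829 0.0407 0.02  ] tool shift [-0.0012 -0.0021 -0.003 ] turn x deg -11.3 tilt [-1.     0.011  0.022] t 5.88
scene block [ 0.5399  0.1087 -0.0599] -3.4 err 933 1431
in mat frame: m,m,deg [-5.40000e-03  1.64000e-02 -1.97835e+01]
target [0.5902 0.0626 0.02  ] tool shift [-0.0011  0.0209 -0.0043] turn x deg -18.3 tilt [-1.     0.011  0.021] t 5.98
```

View pics/c4.png

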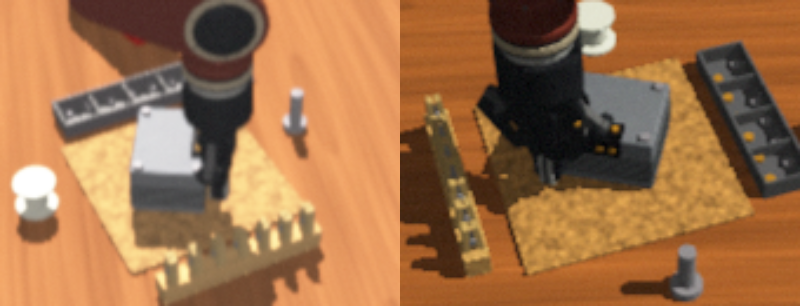

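The finger was low enough that its linkage wings pressed the terminal board. The block slid about 12 mm and hardly turned. I'll back off and tilt the gripper away from the face so that only the tip touches.

```bash
cat >> h.py <<'E'
def aim(p,x,y,z,yawdeg,tilt):
    t,M,o=tool(); w=np.r_[pt(p,x,y),z]; a=np.radians(yawdeg)
    z0=np.array([np.cos(a),np.sin(a),0]); x0=np.array([0,0,-1.]); G=np.c_[x0,np.cross(z0,x0),z0]@R.from_euler('y',tilt,degrees=True).as_matrix()
    xb=np.array([np.cos(p[2]),np.sin(p[2]),0]); yb=np.array([-xb[1],xb[0],0])
    d=w-t
    print('now in block',np.round([(t[:2]-p[:2])@xb[:2],(t[:2]-p[:2])@yb[:2]],4),'z',t[2].round(4),'t',round(o['t'],2),'F',np.round(o['contact_force'],1))
    print(' shift',(M.T@d).round(4),'turn',R.from_matrix(M.T@G).as_rotvec(degrees=True).round(1))
    for n,B in(('now',M),('goal',G)): print(' ',n,'xb',(B.T@xb).round(2),'yb',(B.T@yb).round(2),'up',B[2].round(2))
E
python3 - <<'E'
from h import *
aim(np.array([.5385,.093,-.189]),.075,-.043,.028,-14,25)
E
```

```text
now in block [ 0.0568 -0.0415] z 0.0188 t 5.98 F [ 4.6 -1.   1. ]
 shift [-0.0088  0.002   0.0183] turn [-7.5 26.2 -2.2]
  now xb [0.02 0.19 0.98] yb [ 0.01  0.98 -0.19] up [-1.    0.01  0.02]
  goal xb [-0.42  0.06  0.9 ] yb [ 0.02  1.   -0.05] up [-0.91  0.   -0.42]
```

Call:
arm_command:
  plan:
    - [[-0.005,0,0.014,0,0,0,0],[-0.005,0,0.014,0,0,0,0],[0,0,0,-1.5,5.5,-0.4,0],[0,0,0,-1.5,5.5,-0.4,0],[0,0,0,-1.5,5.5,-0.4,0],[0,0,0,-1.5,5.5,-0.4,0],[0,0,0,-1.5,5.5,-0.4,0],[0,0,0,0,0,0,0]]

```text
t: 6.65
tool_pos: [0.6032, 0.0343, 0.0268]
tool_rot: [0.243, 2.062, -0.132]
contact_force: [0.2, -0.9, -0.1]
opening: 0.0002
```

```bash
python3 - <<'E'
from h import *
p=np.array([.5385,.093,-.189])
im,q,m=look('w5.png',p,mat=MATP)
im,q2,m=look('side5.png',p,cam='side',mat=MATP)
aim(q,.052,-.044,.026,-14,25)
E
```

```text
wrist block [ 0.5403  0.094  -0.2217] -12.7 err 2501 47747
in mat frame: m,m,deg [-9.10000e-03  2.10000e-03 -2.90569e+01]
side block [ 0.5407  0.0933 -0.2552] -14.6 err 57 1507
in mat frame: m,m,deg [-8.90000e-03  1.40000e-03 -3.09757e+01]
now in block [ 0.0737 -0.044 ] z 0.0296 t 6.85 F [0.  0.2 0.5]
 shift [ 0.0135 -0.0002 -0.0174] turn [ 0.9 -3.4 -0.1]
  now xb [-0.48  0.01  0.88] yb [ 0.01  1.   -0.  ] up [-0.88  0.01 -0.48]
  goal xb [-0.42  0.02  0.91] yb [ 0.01  1.   -0.02] up [-0.91  0.   -0.42]
```

Call:
arm_command:
  plan:
    - [[0.005,0,-0.007,0,0,0,0],[0.005,0,-0.007,0,0,0,0],[0.002,0,-0.0035,0,0,0,0],[0.002,0,-0.0035,0.9,0,0.5,0],[0.002,0,-0.0035,1.8,0,1,0],[0.002,0,-0.0035,1.8,0,1,0],[0.002,0,-0.0035,1.8,0,1,0],[0.002,0,-0.0035,1.8,0,1,0],[0.002,0,-0.0035,1.8,0,1,0],[0.002,0,-0.0035,1.8,0,1,0]]

```text
t: 7.68
tool_pos: [0.5579, 0.0443, 0.0315]
tool_rot: [0.488, 1.981, -0.29]
contact_force: [3.1, -3.7, -1.0]
opening: -0.0002
```

```bash
python3 - <<'E'
from h import *
p=np.array([.535,.093,-.35])
im,q,m=look('w6.png',p,mat=MATP)
im,q2,m=look('side6.png',p,cam='side',mat=MATP)
aim(q2,.048,-.044,.026,np.degrees(q2[2])-3,27)
E
```

```text
wrist block [ 0.5288  0.1009 -0.4168] -23.9 err 2571 48228
in mat frame: m,m,deg [-1.83000e-02  1.20000e-02 -4.02358e+01]
side block [ 0.5288  0.1009 -0.4216] -24.2 err 79 1498
in mat frame: m,m,deg [-1.83000e-02  1.20000e-02 -4.05083e+01]
now in block [ 0.049  -0.0394] z 0.0316 t 7.88 F [ 1.9 -3.  -0.6]
 shift [ 0.0053 -0.0047  0.0018] turn [ 0.3  0.6 -0.6]
  now xb [-0.44  0.05  0.89] yb [ 0.03  1.   -0.04] up [-0.9   0.01 -0.44]
  goal xb [-0.45  0.05  0.89] yb [ 0.02  1.   -0.05] up [-0.89  0.   -0.45]
```

Call:
arm_command:
  plan:
    - [[-0.005,0,0.011,0,0,0,0],[-0.0225,0,-0.011,0,0,0,0],[-0.0225,0,-0.011,0,0,0,0],[-0.0225,0,-0.011,0,0,0,0],[-0.0225,0,-0.011,0,0,0,0],[0,0,0,0,-6.8,0,0],[0,0,0,0,-6.8,0,0],[0,0,0,0,-6.8,0,0],[0,0,0,0,-6.8,0,0],[0,0,0,0,-6.8,0,0],[0,0,0,0,-6.8,0,0],[0,0,0,0,-6.8,0,0],[0,0,0,0,-6.8,0,0]]

```text
t: 8.97
tool_pos: [0.5688, 0.0449, 0.1402]
tool_rot: [0.267, 1.036, -0.409]
contact_force: [0.3, -0.8, -0.1]
opening: 0.0001
```

```bash
python3 - <<'E'
from h import *
p=np.array([.5288,.1009,-.42])
im,q,m=look('w7.png',p,mat=MATP)
aim(p,-.078,.044,.125,np.degrees(p[2])-3,-25)
E
```

```text
wrist block [ 0.514   0.1073 -0.4426] -25.4 err 2091 29590
in mat frame: m,m,deg [-3.0700e-02  2.2400e-02 -4.1711e+01]
now in block [ 0.0544 -0.0359] z 0.1346 t 9.07 F [-0.6  0.2 -0.5]
 shift [-0.0551  0.0738 -0.1245] turn [-0.   3.5 -1.1]
  now xb [0.48 0.04 0.88] yb [-0.01  1.   -0.05] up [-0.88  0.02  0.48]
  goal xb [0.42 0.05 0.91] yb [-0.02  1.   -0.05] up [-0.91  0.    0.42]
```

Call:
arm_command:
  plan:
    - [[-0.011,0.015,-0.025,0,0.7,0,0],[-0.011,0.015,-0.025,0,0.7,0,0],[-0.011,0.015,-0.025,0,0.7,0,0],[-0.011,0.015,-0.025,0,0.7,0,0],[-0.011,0.015,-0.025,0,0.7,0,0],[0,0,0,0,0,0,0],[0.018,0,-0.009,0,0,0,0],[0.018,0,-0.009,0,0,0,0],[0.018,0,-0.009,0,0,0,0],[0.018,0,-0.009,0,0,0,0],[0.018,0,-0.009,0,0,0,0],[0,0,0,0,0,0,0]]

```text
t: 10.07
tool_pos: [0.4758, 0.1878, 0.0363]
tool_rot: [0.288, 1.144, -0.405]
contact_force: [-0.7, 0.6, -1.5]
opening: -0.0002
```

```bash
python3 - <<'E'
from h import *
p=np.array([.5288,.1009,-.42])
im,q,m=look('side8.png',p,cam='side',mat=MATP)
im,q2,m=look('scene8.png',p,cam='scene',mat=MATP)
aim(p,-.052,.044,.026,np.degrees(p[2])-3,-25)
E
```

```text
side block [ 0.5289  0.0993 -0.4138] -23.7 err 93 1475
in mat frame: m,m,deg [-1.86000e-02  1.05000e-02 -4.00624e+01]
scene block [ 0.5271  0.1025 -0.4331] -24.8 err 81 2361
in mat frame: m,m,deg [-1.9500e-02  1.4100e-02 -4.1165e+01]
now in block [-0.081   0.0607] z 0.0422 t 10.27 F [-0.3  0.7 -0.5]
 shift [ 0.0264 -0.0156  0.021 ] turn [-0.4 -1.6 -1.4]
  now xb [0.4  0.05 0.92] yb [ 0.    1.   -0.05] up [-0.92  0.02  0.4 ]
  goal xb [0.42 0.05 0.91] yb [-0.02  1.   -0.05] up [-0.91  0.    0.42]
```

Call:
arm_command:
  plan:
    - [[0.008,-0.009,-0.003,0,0,0,0],[0.008,-0.007,-0.003,0,0,0,0],[0,0,0,0,0,0,0],[0.0034,0,0.0073,0,0,0,0],[0.0034,0,0.0073,0,0,0,0],[0.0017,0,0.0036,0,0,0,0],[0.0017,0,0.0036,0.9,0,-0.4,0],[0.0017,0,0.0036,0.9,0,-0.4,0],[0.0017,0,0.0036,1.8,0,-0.8,0],[0.0017,0,0.0036,1.8,0,-0.8,0],[0.0017,0,0.0036,1.8,0,-0.8,0],[0.0017,0,0.0036,1.8,0,-0.8,0],[0.0017,0,0.0036,1.8,0,-0.8,0]]

```text
t: 11.35
tool_pos: [0.5211, 0.1551, 0.028]
tool_rot: [0.439, 1.11, -0.586]
contact_force: [-4.5, 6.6, 2.1]
opening: -0.0002
```

```bash
python3 - <<'E'
from h import *
p=np.array([.5288,.1009,-.5])
im,q,m=look('side9.png',p,cam='side',mat=MATP)
im,q2,m=look('scene9.png',p,cam='scene',mat=MATP)
aim(q2,-.052,.044,.026,np.degrees(q2[2])-3,-25)
E
```

```text
side block [ 0.5379  0.0887 -0.6269] -35.9 err 60 1617
in mat frame: m,m,deg [-1.30000e-02 -2.30000e-03 -5.22711e+01]
scene block [ 0.5354  0.0909 -0.6339] -36.3 err 101 2388
in mat frame: m,m,deg [-1.47000e-02  6.00000e-04 -5.26735e+01]
now in block [-0.0489  0.0423] z 0.0279 t 11.55 F [ 0.3 -0.1 -0.1]
 shift [ 0.0005  0.0015 -0.0037] turn [-1.1 -2.1 -1.9]
  now xb [0.39 0.06 0.92] yb [ 0.01  1.   -0.07] up [-0.92  0.04  0.39]
  goal xb [0.42 0.05 0.91] yb [-0.02  1.   -0.05] up [-0.91  0.    0.42]
```

Call:
arm_command:
  plan:
    - [[0.0017,0.0003,0.0036,1.8,0,-0.8,0],[0.0017,0.0003,0.0036,1.8,0,-0.8,0],[0.0017,0.0003,0.0036,2.5,0,-1.1,0],[0.0017,0.0003,0.0036,2.5,0,-1.1,0],[0.0017,0.0003,0.0036,2.5,0,-1.1,0],[0.0017,0.0003,0.0036,2.5,0,-1.1,0],[0.0017,0.0003,0.0036,2.5,0,-1.1,0]]

```text
t: 12.13
tool_pos: [0.5416, 0.1426, 0.0277]
tool_rot: [0.633, 1.065, -0.854]
contact_force: [-2.6, 6.2, 1.8]
opening: 0.0002
```

```bash
python3 - <<'E'
from h import *
p=np.array([.54,.085,-.85])
im,q,m=look('side10.png',p,cam='side',mat=MATP)
im,q2,m=look('scene10.png',p,cam='scene',mat=MATP)
aim(q2,-.052,.044,.026,np.degrees(q2[2])-3,-25)
E
```

```text
side block [ 0.5443  0.0753 -0.8055] -46.2 err 108 1638
in mat frame: m,m,deg [-1.06000e-02 -1.69000e-02 -6.25068e+01]
scene block [ 0.5426  0.0777 -0.8928] -51.2 err 152 2302
in mat frame: m,m,deg [-1.15000e-02 -1.41000e-02 -6.75078e+01]
now in block [-0.0503  0.0391] z 0.0275 t 12.33 F [ 0.3  2.9 -0.6]
 shift [ 0.0008  0.0046 -0.0027] turn [-4.1 -3.3 -0.9]
  now xb [0.37 0.11 0.92] yb [-0.    0.99 -0.12] up [-0.93  0.04  0.37]
  goal xb [0.42 0.05 0.91] yb [-0.02  1.   -0.05] up [-0.91  0.    0.42]
```

Call:
arm_command:
  plan:
    - [[-0.0045,-0.001,-0.011,0,0,0,0],[-0.023,0.001,0.009,0,0,0,0],[-0.023,0.001,0.009,0,0,0,0],[-0.023,0.001,0.009,0,0,0,0],[-0.023,0.001,0.009,0,0,0,0],[0,0,0,0,6.8,0,0],[0,0,0,0,6.8,0,0],[0,0,0,0,6.8,0,0],[0,0,0,0,6.8,0,0],[0,0,0,0,6.8,0,0],[0,0,0,0,6.8,0,0],[0,0,0,0,6.8,0,0],[0,0,0,0,0,0,0]]

```text
t: 13.42
tool_pos: [0.5213, 0.1533, 0.1295]
tool_rot: [1.015, 1.844, -0.574]
contact_force: [-0.5, -0.4, -0.4]
opening: -0.0
```

```bash
python3 - <<'E'
from h import *
p=np.array([.5435,.077,-.86])
im,q,m=look('side11.png',p,cam='side',mat=MATP)
im,q2,m=look('scene11.png',p,cam='scene',mat=MATP)
q=(q+q2)/2
aim(q,.078,-.044,.125,np.degrees(q[2])-3,25)
E
```

```text
side block [ 0.5443  0.0746 -0.8817] -50.5 err 73 1717
in mat frame: m,m,deg [-1.08000e-02 -1.76000e-02 -6.68709e+01]
scene block [ 0.5904  0.1559 -1.3321] -76.3 err 3351 4745
in mat frame: m,m,deg [ 5.63000e-02  4.75000e-02 -9.26774e+01]
now in block [-0.0575 -0.0232] z 0.1315 t 13.62 F [-0.3  0.1 -0.9]
 shift [-0.056  -0.0376  0.1195] turn [ 9.9 -2.6  2.7]
  now xb [-0.46 -0.12  0.88] yb [-0.03  0.99  0.13] up [-0.89  0.03 -0.46]
  goal xb [-0.42  0.05  0.91] yb [ 0.02  1.   -0.05] up [-0.91  0.   -0.42]
```

```bash
python3 - <<'E'
from h import *
aim(np.array([.5438,.0758,-.882]),.08,-.044,.13,-54,25)
E
```

```text
now in block [-0.0767  0.0334] z 0.1315 t 13.62 F [-0.3  0.1 -0.9]
 shift [-0.0759 -0.0612  0.1451] turn [-1.2 -2.4 -2.8]
  now xb [-0.45  0.1   0.88] yb [ 0.08  0.99 -0.07] up [-0.89  0.03 -0.46]
  goal xb [-0.42  0.06  0.9 ] yb [ 0.03  1.   -0.05] up [-0.91  0.   -0.42]
```

Call:
arm_command:
  plan:
    - [[-0.0116,-0.0104,0.0221,0,0,0,0],[-0.0116,-0.0104,0.0221,0,0,0,0],[-0.0116,-0.0104,0.0221,0,0,0,0],[-0.0116,-0.0104,0.0221,0,0,0,0],[-0.0116,-0.0104,0.0221,0,0,0,0],[-0.0116,-0.0104,0.0221,0,0,0,0],[0,0,0,0,0,0,0],[0,0,0,0,0,0,0]]

```text
t: 14.28
tool_pos: [0.5503, 0.0017, 0.1352]
tool_rot: [0.981, 1.833, -0.562]
contact_force: [-0.4, -0.1, 0.4]
opening: 0.0001
```

```bash
python3 - <<'E'
from h import *
p=np.array([.5438,.0758,-.882])
im,q,m=look('w12.png',p,cam='wrist',mat=MATP)
im,q2,m=look('scene12.png',p,cam='scene',mat=MATP)
aim(p,.067,-.044,.03,-54,25)
E
```

```text
wrist block [ 0.5448  0.076  -0.8454] -48.4 err 722 15306
in mat frame: m,m,deg [-9.90000e-03 -1.64000e-02 -6.47888e+01]
scene block [ 0.5436  0.0756 -0.8915] -51.1 err 146 2303
in mat frame: m,m,deg [-1.12000e-02 -1.64000e-02 -6.74322e+01]
now in block [ 0.0604 -0.0418] z 0.1349 t 14.48 F [ 0.2 -0.1  0.3]
 shift [ 0.0908 -0.0054  0.0528] turn [ 0.  -1.5 -2.3]
  now xb [-0.44  0.08  0.89] yb [ 0.07  1.   -0.05] up [-0.89  0.04 -0.45]
  goal xb [-0.42  0.06  0.9 ] yb [ 0.03  1.   -0.05] up [-0.91  0.   -0.42]
```

Call:
arm_command:
  plan:
    - [[0.018,-0.001,0.0106,0,0,0,0],[0.018,-0.001,0.0106,0,0,0,0],[0.018,-0.001,0.0106,0,0,0,0],[0.018,-0.001,0.0106,0,0,0,0],[0.018,-0.001,0.0106,0,0,0,0],[0,0,0,0,0,0,0],[0,0,0,0,0,0,0]]

```text
t: 15.07
tool_pos: [0.5533, 0.0033, 0.0297]
tool_rot: [0.968, 1.834, -0.553]
contact_force: [0.9, 0.3, 0.1]
opening: 0.0002
```

```bash
python3 - <<'E'
from h import *
p=np.array([.5439,.0758,-.873])
im,q,m=look('side13.png',p,cam='side',mat=MATP)
im,q,m=look('w13.png',p,cam='wrist',mat=MATP)
aim(p,.05,-.044,.027,-54,25)
E
```

```text
side block [ 0.5221  0.0688 -0.1711] -9.8 err 493 1038
in mat frame: m,m,deg [-3.3700e-02 -1.6900e-02 -2.6153e+01]
wrist block [ 0.5464  0.0745 -0.8547] -49.0 err 1873 47063
in mat frame: m,m,deg [-8.70000e-03 -1.83000e-02 -6.53215e+01]
now in block [ 0.0632 -0.039 ] z 0.0312 t 15.27 F [0.1 0.4 0.3]
 shift [ 0.0092 -0.0062 -0.0097] turn [ 0.7 -1.  -2.3]
  now xb [-0.44  0.07  0.9 ] yb [ 0.07  1.   -0.05] up [-0.9   0.04 -0.44]
  goal xb [-0.42  0.07  0.9 ] yb [ 0.03  1.   -0.06] up [-0.91  0.   -0.42]
```

Call:
arm_command:
  plan:
    - [[0.005,-0.004,-0.004,0,0,0,0],[0.004,-0.003,-0.005,0,0,0,0],[0.0018,-0.0003,-0.0036,0,0,0,0],[0.0018,-0.0003,-0.0036,0.9,0,0.4,0],[0.0018,-0.0003,-0.0036,1.8,0,0.9,0],[0.0018,-0.0003,-0.0036,1.8,0,0.9,0],[0.0018,-0.0003,-0.0036,1.8,0,0.9,0],[0.0018,-0.0003,-0.0036,1.8,0,0.9,0]]

```text
t: 15.93
tool_pos: [0.5297, 0.022, 0.0299]
tool_rot: [1.12, 1.743, -0.656]
contact_force: [0.3, -5.2, -0.4]
opening: -0.0003
```

```bash
python3 - <<'E'
from h import *
p=np.array([.542,.08,-1.])
for c in ['scene','wrist']: im,q,m=look(c+'14.png',p,cam=c,mat=MATP)
aim(q,.05,-.044,.027,np.degrees(q[2])-3,25)
E
```

```text
scene block [ 0.5385  0.0878 -1.0714] -61.4 err 97 2311
in mat frame: m,m,deg [-1.26000e-02 -3.30000e-03 -7.77372e+01]
wrist block [ 0.5423  0.0877 -1.0482] -60.1 err 2404 48791
in mat frame: m,m,deg [-9.00000e-03 -4.40000e-03 -7.64093e+01]
now in block [ 0.0499 -0.0434] z 0.03 t 16.13 F [-0.8 -3.1 -0.5]
 shift [ 0.0027 -0.0007  0.0014] turn [ 0.6 -0.2 -2.6]
  now xb [-0.42  0.06  0.9 ] yb [ 0.07  1.   -0.04] up [-0.9   0.05 -0.43]
  goal xb [-0.42  0.05  0.91] yb [ 0.02  1.   -0.05] up [-0.91  0.   -0.42]
```

Call:
arm_command:
  plan:
    - [[0.0018,-0.0003,-0.0036,1.8,0,0.9,0],[0.0018,-0.0003,-0.0036,1.8,0,0.9,0],[0.0018,-0.0003,-0.0036,1.8,0,0.9,0],[0.0009,-0.0002,-0.0018,0.9,0,0.4,0]]

```text
t: 16.47
tool_pos: [0.5245, 0.0319, 0.0302]
tool_rot: [1.234, 1.683, -0.729]
contact_force: [0.0, -5.7, -0.7]
opening: -0.0004
```

```bash
python3 - <<'E'
from h import *
p=np.array([.539,.092,-1.2])
for c in ['scene','wrist']: im,q,m=look(c+'15.png',p,cam=c,mat=MATP)
aim(q,.05,-.044,.027,np.degrees(q[2])-3,25)
E
```

```text
scene block [ 0.5399  0.0969 -1.1339] -65.0 err 102 2244
in mat frame: m,m,deg [-8.80000e-03  5.10000e-03 -8.13206e+01]
wrist block [ 0.5421  0.0957 -1.1239] -64.4 err 2809 48251
in mat frame: m,m,deg [-7.00000e-03  3.30000e-03 -8.07463e+01]
now in block [ 0.0498 -0.0435] z 0.0302 t 16.67 F [-0.8 -4.5  0.4]
 shift [ 0.0027 -0.0007  0.0016] turn [-1.9 -0.1 -3.8]
  now xb [-0.42  0.11  0.9 ] yb [ 0.09  0.99 -0.08] up [-0.9   0.05 -0.42]
  goal xb [-0.42  0.05  0.91] yb [ 0.02  1.   -0.05] up [-0.91  0.   -0.42]
```

Call:
arm_command:
  plan:
    - [[-0.005,0.001,0.011,0,0,0,0],[-0.0225,0.001,-0.0105,0,0,0,0],[-0.0225,0.001,-0.0105,0,0,0,0],[-0.0225,0.001,-0.0105,0,0,0,0],[-0.0225,0.001,-0.0105,0,0,0,0],[0,0,0,0,-6.8,0,0],[0,0,0,0,-6.8,0,0],[0,0,0,0,-6.8,0,0],[0,0,0,0,-6.8,0,0],[0,0,0,0,-6.8,0,0],[0,0,0,0,-6.8,0,0],[0,0,0,0,-6.8,0,0],[0,0,0,0,0,0,0]]

```text
t: 17.75
tool_pos: [0.5359, 0.02, 0.14]
tool_rot: [0.758, 0.968, -1.057]
contact_force: [-0.2, -0.1, -0.7]
opening: -0.0003
```

```bash
python3 - <<'E'
from h import *
p=np.array([.54,.096,-1.13])
for c in ['scene','side','wrist']: im,q,m=look(c+'16.png',p,cam=c,mat=MATP)
aim(p,-.07,.044,.13,np.degrees(p[2])-3,-25)
E
```

```text
scene block [ 0.5415  0.0965 -1.1465] -65.7 err 99 2259
in mat frame: m,m,deg [-7.30000e-03  4.20000e-03 -8.20434e+01]
side block [ 0.5414  0.0937 -1.1073] -63.4 err 209 1528
in mat frame: m,m,deg [-8.20000e-03  1.60000e-03 -7.97933e+01]
wrist block [ 0.541   0.0997 -1.1444] -65.6 err 896 26153
in mat frame: m,m,deg [-6.90000e-03  7.50000e-03 -8.19216e+01]
now in block [ 0.0712 -0.036 ] z 0.142 t 18.05 F [ 0.5  0.4 -0.3]
 shift [-0.0445  0.0622 -0.1436] turn [-4.8 -1.6 -1.7]
  now xb [0.4  0.12 0.91] yb [ 0.01  0.99 -0.13] up [-0.92  0.06  0.39]
  goal xb [0.42 0.05 0.91] yb [-0.02  1.   -0.05] up [-0.91  0.    0.42]
```

Call:
arm_command:
  plan:
    - [[-0.0075,0.009,-0.024,-0.5,0,0,0],[-0.0075,0.009,-0.024,-0.5,0,0,0],[-0.0075,0.009,-0.024,-0.5,0,0,0],[-0.0075,0.009,-0.024,-0.5,0,0,0],[-0.0075,0.009,-0.024,-0.5,0,0,0],[-0.0075,0.009,-0.024,-0.5,0,0,0],[0,0,0,0,0,0,0],[0,0,0,0,0,0,0]]

```text
t: 18.72
tool_pos: [0.5447, 0.1735, 0.1313]
tool_rot: [0.737, 0.99, -1.045]
contact_force: [0.4, -0.4, -0.9]
opening: -0.0002
```

```bash
python3 - <<'E'
from h import *
p=np.array([.541,.097,-1.14])
for c in ['scene','side']: im,q,m=look(c+'17.png',p,cam=c,mat=MATP)
aim(p,-.067,.044,.03,np.degrees(p[2])-3,-25)
E
```

```text
scene block [ 0.54    0.0959 -1.1374] -65.2 err 123 2245
in mat frame: m,m,deg [-8.9000e-03  4.1000e-03 -8.1522e+01]
side block [ 0.5431  0.0954 -1.1092] -63.6 err 95 1631
in mat frame: m,m,deg [-6.10000e-03  2.70000e-03 -7.99034e+01]
now in block [-0.067   0.0345] z 0.1313 t 18.92 F [-0.7  0.5  0. ]
 shift [ 0.0932  0.0052 -0.0404] turn [-2.4 -1.9 -1.6]
  now xb [0.39 0.08 0.92] yb [ 0.01  1.   -0.09] up [-0.92  0.04  0.39]
  goal xb [0.42 0.05 0.91] yb [-0.02  1.   -0.05] up [-0.91  0.    0.42]
```

Call:
arm_command:
  plan:
    - [[0.0186,0.0012,-0.009,0,0,0,0],[0.0186,0.0012,-0.009,0,0,0,0],[0.0186,0.0012,-0.009,0,0,0,0],[0.0186,0.0012,-0.009,0,0,0,0],[0.0186,0.0012,-0.009,0,0,0,0],[0,0,0,0,0,0,0],[0.0031,0.0006,0.0073,0,0,0,0],[0.0016,0.0003,0.0036,0,0,0,0],[0.0016,0.0003,0.0036,0,0,0,0],[0.0016,0.0003,0.0036,0.9,0,-0.4,0],[0.0016,0.0003,0.0036,1.8,0,-0.8,0],[0,0,0,0,0,0,0]]

```text
t: 19.92
tool_pos: [0.5684, 0.1509, 0.0335]
tool_rot: [0.793, 0.966, -1.096]
contact_force: [-0.7, 0.8, -0.0]
opening: -0.0002
```

```bash
python3 - <<'E'
from h import *
p=np.array([.541,.097,-1.14])
for c in ['scene','side']: im,q,m=look(c+'18.png',p,cam=c,mat=MATP)
aim(p,-.05,.044,.03,np.degrees(p[2])-3,-25)
E
```

```text
scene block [ 0.5415  0.0889 -1.2591] -72.1 err 85 2214
in mat frame: m,m,deg [-9.40000e-03 -3.00000e-03 -8.84926e+01]
side block [ 0.5451  0.0887 -1.3034] -74.7 err 83 1676
in mat frame: m,m,deg [-6.00000e-03 -4.30000e-03 -9.10331e+01]
now in block [-0.0378  0.047 ] z 0.033 t 20.12 F [ 0.2  0.1 -0.1]
 shift [-0.0019 -0.0049 -0.0118] turn [-6.2 -2.2 -0.7]
  now xb [0.39 0.15 0.91] yb [-0.01  0.99 -0.16] up [-0.92  0.06  0.38]
  goal xb [0.42 0.05 0.91] yb [-0.02  1.   -0.05] up [-0.91  0.    0.42]
```

Call:
arm_command:
  plan:
    - [[-0.0045,-0.0015,-0.011,0,0,0,0],[-0.0045,-0.0015,-0.011,0,0,0,0],[-0.023,0.0015,0.009,0,0,0,0],[-0.023,0.0015,0.009,0,0,0,0],[-0.023,0.0015,0.009,0,0,0,0],[-0.023,0.0015,0.009,0,0,0,0],[-0.025,0,0,0,5.8,0,0],[-0.025,0,0,0,5.8,0,0],[-0.025,0,0,0,5.8,0,0],[-0.025,0,0,0,5.8,0,0],[-0.025,0,0,0,0,0,0],[-0.025,0,0,0,0,0,0],[-0.025,0,0,0,0,0,0],[0,0,0,0,0,0,0],[0,0,0,0,0,0,0],[0,0,0,0,0,0,0]]

```text
t: 21.45
tool_pos: [0.5324, 0.2104, 0.3145]
tool_rot: [1.025, 1.33, -0.938]
contact_force: [-0.3, -0.4, 0.2]
opening: 0.0002
```

```bash
python3 - <<'E'
from h import *
p=np.array([.543,.089,-1.28])
for c in ['scene','side','wrist']: 
    im,q,m=look(c+'19.png',p,cam=c,mat=MATP)
    ig=cv2.dilate(m.astype(np.uint8),np.ones((5,5)))>0
    r=cut_out(c,'mat')
    if r:
        a,e,n=fit(c,r[0]['mask'],MAT,MATP,ig); print(c,'mat',a.round(4),np.degrees(a[2]).round(2),round(e),n,'rel',np.degrees(q[2]-a[2]).round(1),r[0]['conf'])
find('wrist','terminals');find('wrist','transformer')
aim(q,-.07,.044,.03,-75,0)
E
```

```text
scene block [ 0.5426  0.0893 -1.2522] -71.7 err 85 2216
in mat frame: m,m,deg [-8.30000e-03 -3.00000e-03 -8.80969e+01]
scene mat [0.5488 0.0949 0.2762] 15.83 130 4927.0 rel -87.6 0.65
side block [ 0.5439  0.0903 -1.2336] -70.7 err 147 1574
in mat frame: m,m,deg [-6.8000e-03 -2.4000e-03 -8.7033e+01]
side mat [0.5513 0.0935 0.2772] 15.88 184 2918.0 rel -86.6 0.93
wrist block [ 0.5446  0.0903 -1.2563] -72.0 err 1853 3988
in mat frame: m,m,deg [-6.10000e-03 -2.60000e-03 -8.83322e+01]
wrist mat [0.5512 0.0957 0.2851] 16.34 3191 11242.0 rel -88.3 0.86
wrist terminals [0.5592 0.0506 0.0621] 0.83 [296. 281.]
wrist transformer [0.5471 0.0933 0.0051] 0.76 [297. 236.]
now in block [-0.1171  0.0255] z 0.3137 t 22.0 F [ 0.7  0.3 -0.5]
 shift [0.283  0.0064 0.0541] turn [ 2.3 -1.5 -2.5]
  now xb [-0.02  0.01  1.  ] yb [ 0.05  1.   -0.01] up [-1.    0.04 -0.03]
  goal xb [0.   0.05 1.  ] yb [ 0.    1.   -0.05] up [-1.  0.  0.]
```

View pics/wrist19.png

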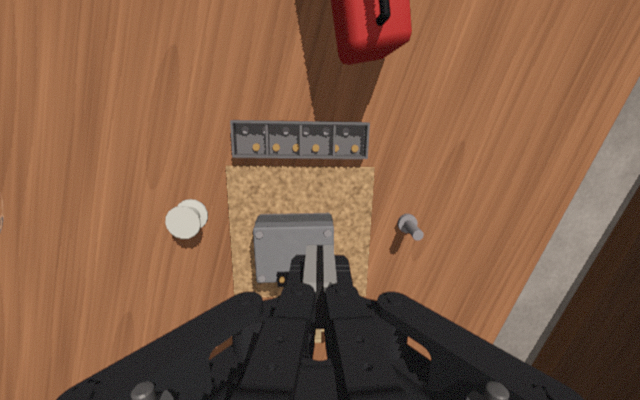

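Call:
arm_command:
  plan:
    - [[0,0,-0.025,0,0,0,0],[0,0,-0.025,0,0,0,0],[0,0,-0.025,0,0,0,0],[0,0,-0.025,0,0,0,0],[0,0,0,0,0,0,0],[0,0,0,0,0,0,0]]

```text
t: 22.5
tool_pos: [0.5025, 0.3073, 0.3159]
tool_rot: [1.028, 1.328, -0.944]
contact_force: [0.8, 0.6, -0.3]
opening: -0.0003
```

```bash
python3 - <<'E'
from h import *
p=np.array([.543,.089,-1.26])
for c in ['scene','side','wrist']: 
    im,q,m=look(c+'20.png',p,cam=c,mat=MATP)
ig=cv2.dilate(m.astype(np.uint8),np.ones((5,5)))>0
a,e,n=fit(c,cut_out(c,'mat')[0]['mask'],MAT,MATP,ig); print('mat',a.round(4),np.degrees(a[2]).round(2),round(e),n,'rel',rel(q,a).round(4))
cv2.imwrite('pics/w20c.png',cv2.resize(im[60:400,180:460,::-1],None,fx=1.7,fy=1.7))
print(ctrl.get_obs()['t'])
E
```

```text
scene block [ 0.5426  0.0896 -1.2725] -72.9 err 87 2217
in mat frame: m,m,deg [-8.20000e-03 -2.70000e-03 -8.92587e+01]
side block [ 0.546   0.09   -1.2688] -72.7 err 187 1536
in mat frame: m,m,deg [-4.80000e-03 -3.30000e-03 -8.90486e+01]
wrist block [ 0.5437  0.0906 -1.2227] -70.1 err 4728 703
in mat frame: m,m,deg [-6.80000e-03 -2.10000e-03 -8.64054e+01]
mat [0.5511 0.0962 0.2903] 16.63 9160 5560.0 rel [-8.70000e-03 -3.20000e-03 -8.66847e+01]
22.85
```

View pics/w20c.png

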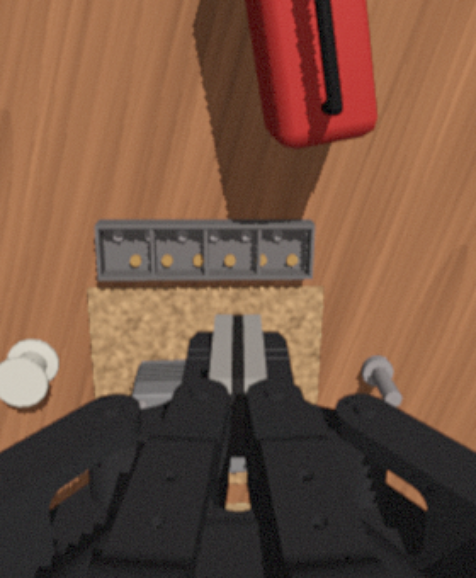

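The gripper hides the block from here because I moved the wrong way. I'll go forward for a clear view.

Call:
arm_command:
  plan:
    - [[-0.003,0,0.03,0,0,0,0],[-0.003,0,0.03,0,0,0,0],[-0.003,0,0.03,0,0,0,0],[-0.003,0,0.03,0,0,0,0],[-0.003,0,0.03,0,0,0,0],[-0.003,0,0.03,0,0,0,0],[-0.003,0,0.03,0,0,0,0],[-0.003,0,0.03,0,0,0,0],[0,0,0,0,0,0,0],[0,0,0,0,0,0,0],[0,0,0,0,0,0,0]]

```text
t: 23.77
tool_pos: [0.5751, 0.0599, 0.3343]
tool_rot: [1.035, 1.324, -0.95]
contact_force: [-0.2, 0.5, -0.2]
opening: -0.0005
```

```bash
python3 - <<'E'
from h import *
p=np.array([.543,.089,-1.26])
for c in ['scene','side','wrist']: 
    im,q,m=look(c+'21.png',p,cam=c,mat=MATP)
ig=cv2.dilate(m.astype(np.uint8),np.ones((5,5)))>0
a,e,n=fit(c,cut_out(c,'mat')[0]['mask'],MAT,MATP,ig); print('mat',a.round(4),np.degrees(a[2]).round(2),round(e),n,'rel',rel(q,a).round(4))
cv2.imwrite('pics/w21c.png',cv2.resize(im[0:260,180:480,::-1],None,fx=2.2,fy=2.2))
print(ctrl.get_obs()['t'])
E
```

```text
scene block [ 0.5413  0.09   -1.2452] -71.3 err 90 2224
in mat frame: m,m,deg [-9.3000e-03 -2.0000e-03 -8.7698e+01]
side block [ 0.5441  0.0865 -1.2675] -72.6 err 135 1604
in mat frame: m,m,deg [-7.60000e-03 -6.10000e-03 -8.89759e+01]
wrist block [ 0.5438  0.09   -1.2627] -72.3 err 190 5572
in mat frame: m,m,deg [-6.90000e-03 -2.60000e-03 -8.87004e+01]
mat [0.5504 0.0951 0.287 ] 16.44 380 16419.0 rel [-7.70000e-03 -3.00000e-03 -8.87913e+01]
24.1167
```

View pics/w21c.png

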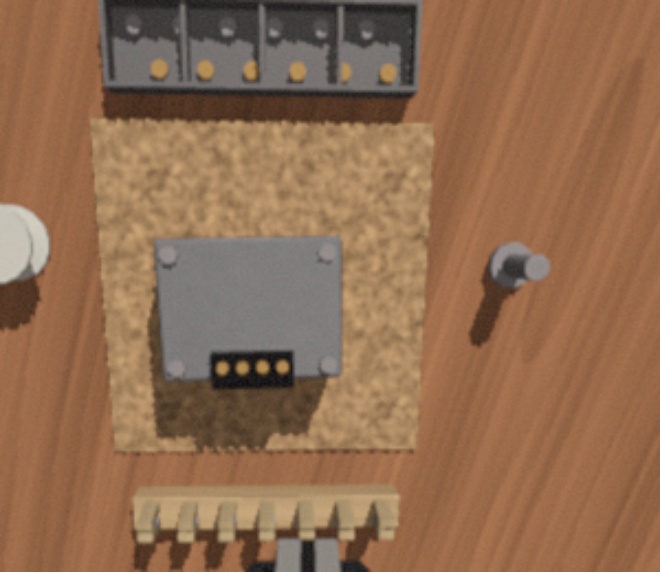

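The clear view shows the block standing wholly on the mat. Its black terminal board, at crop (252,370), faces the wooden batten at (265,510). It is about 1° from square, and the bolt and spool are undisturbed. The arm is clear, so I'm handing in.

```bash
python3 -c "
from station import *
print(finish_job())"
```

```text
the job is handed in; nothing more can be done
None
```

The transformer now stands on the mat with its terminal side facing the wooden batten, and the job is handed in. I pushed the terminal side first, near the corner nearest the batten. Then I pushed the back near the opposite corner, and repeated each once.

- **Squareness:** the last clear wrist-camera fit put the transformer at −88.8° to the mat, against a target of −90°, so about 1.2° off. The other cameras gave −87.7° (scene) and −89.0° (side).
- **Position:** its centre is about 8 mm from the mat's centre, with the whole foot on the mat. I saw no sign of lifting or tipping.
- **Other things:** the bolt and spool looked undisturbed in the last picture. I did not re-measure the radio at the end, but the arm never went near it.
- **Time:** about 24 s of the 61 s, with the arm clear at the end.

**What went wrong:** in the first push the gripper's linkage pressed lightly on the terminal board, with about 6 N measured at the wrist. The block slid about 12 mm without turning. I backed off and tilted the gripper so that only the fingertip touched.

Some camera fits taken while the gripper hid part of the block were off by several degrees or plainly wrong. I relied on the unobstructed views.

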